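# Stroke the spice caddy's lids shut

## Robot

A 6-joint arm with a two-finger parallel gripper is mounted at the origin on a cart in front of the work surface, level with it; the furniture and walls round the work are solid. World frame = base frame: x ahead of the robot, y to its left, z up, the work surface at z = 0. Lengths are in mm, angles in rad, forces in N, time in s.
With the tool pointing down it reaches from about 275 to 750 mm from the base axis. Payload 10.2 kg.
Tool frame: the origin (TCP) lies midway between the tips of the shut fingers; the grasp point (between the pads) lies 19 mm behind it (ctrl.tcp_to_grasp is the z of the grasp point in the tool frame, in mm); z points along the fingers, y is the direction in which the jaws open and shut (so a half turn about z gives the same grasp; the last joint's range is limited). The gripper opens to 85 mm and grips with 20 to 120 N. Pads are 22 mm wide; open, the fingers measure 114 mm over their backs; the gripper's body (76 mm by 85 mm) begins 54 mm behind the grasp point. The pads swing forward as they close: fully open they stand 13 mm farther back than shut.
Start: joints at [-1.57, 0.313, 1.498, -0, 1.331, -0.223], TCP at [116.503, -511.916, 231.294] pointing down, gripper open.
Joint ranges: [-2.94, 2.94], [-0.97, 2.17], [0.19, 2.56], [-1.23, 4.37], [0.02, 3.11], [-2.88, 2.88]. Speed limits (rad/s): [2.39, 2.39, 3.01, 3.14, 3.14, 3.14].

## Interface

Orientations are given as a unit quaternion [w, x, y, z].
In Python, from rig import sensors, capture, order, ctrl gives the robot as it stands. The module is installed in compiled form; this text tells all that it offers.
- The arm moves only by the tool play_rows, never from a script. Its argument "deltas" is a list of rows, each a list of 7 numbers: the shift along the world's x, y, z in units of 40 mm (1.0 is 40 mm), then the turn, a rotation vector about the world's x, y, z in units of 6 degrees (1.0 is 6 degrees), then the opening, from -1 (shut) to 1 (fully open). A call has 1 to 8 rows; each row shifts and turns the commanded pose from where the row before left it; what a row does not reach is not made up. A row lasts 1/12 s, in which the tool goes at most 41.7 mm and 7.16 degrees, less where a joint would pass 70% of its speed; a pose out of reach is approached as far as the arm can. A call is refused whole if a number of a shift passes 1 or a number of a turn 1, either way. A call with a gripper value outside its range is refused whole. The fingers move at their own pace and stop on an object; "squeeze" is the grip in N (left out, the last holds). Time passes only in rows, so rows that do not move let the fingers close. It gives the time, the measured TCP pose, the force and the opening at its end, in the units of the state.
- sensors.sense(): the state, without advancing time (a new reading comes with each control period).
- capture(name): name is "scene" or "top"; returns a dict with "pixels" (400x640x3 uint8, red, green, blue), "z_map" (400x640 float32, mm along the optical axis (not along the pixel's ray), 0 where there is no reading), "fx", "fy", "cx", "cy" (pixels), "k1" (the pictures are not rectified: a ray, as slopes to the right and down, at radius r is drawn at 1 + k1 r^2 times it, then the intrinsics apply), "eye" and "rotation" of the camera in the world. Camera axes: x right, y down, z forward; pixel columns grow to the right and rows downward; lengths in mm; the calibration is good to about 2 mm. A picture is of the moment at which its call begins.
- order.finish_job(): hands the job in, once; it reports no verdict.
The state is a dict: "time_s": time; "joints": joint angles; "dq": joint speeds; "tau": joint torques, N m; "eef_pos": TCP position; "ee_rot": TCP orientation; "force": force on the tool from outside, world axes, zero at the start; "wrist_torque": the same for the moment, N m; "grip_width": opening from 0.0 (shut) to 1.0 (fully open).
Only numpy, scipy, OpenCV 4.12 (cv2) and the standard library are available. Lean on these libraries where they do the work, as an engineer would, in place of code of your own. Each camera call takes 0.05 s, during which the arm holds its last target. There are 200 camera calls.

## Task

The five little wooden lids of the white spice caddy have been left ajar. Run the fingertips (best with the fingers shut) lightly along the top of the row, from the end where the first lid has its hinge to the end where the last lid has its free edge, so that the lids fold fully shut one after another in that order. Do not grasp or lift anything, do not press hard or shove the caddy out of its place, leave the things round it alone, and finish with the arm clear.

Things in the scene. Friction and masses are not known exactly. Their poses are not given: they have to be found in the camera images.
- caddy: loose white plastic spice caddy on the worktop: a tray with a row of five equal compartments, 58 mm wide (its x), 252 mm long (its y, the row), 34 mm high, 0.7 to 1.1 kg, on rubber feet; origin at the centre of its underside, z up. Each compartment has its own pale wooden lid, 56x45x3.5 mm, at 48 mm pitch, hinged on its edge towards caddy +y (steel knuckles); the free edge with a thumb lip is towards -y
- row_start (a point): point on the caddy's mid-line over the first lid's hinge (caddy x 0, y +120 mm), at the height of the tops of shut lids, 37.5 mm over the worktop; axes as the caddy's. A finger moving from here to row_end just above shut height rides up each lid from its hinge and folds it down; the other way it catches under the free edges
- row_end (a point): point on the caddy's mid-line at the other end of the row (caddy x 0, y -120 mm), 3 mm past the free edge of the last lid, at the same height, 37.5 mm; axes as the caddy's
- lid_0 (a joint): angle of the first lid, rad: 0 shut, grows to 1.4 as its free edge rises; starts 0.3 to 0.6 (free edge 13 to 25 mm up). Hinge line along caddy x at y = 120 mm, 34 mm up; slightly stiff (about 0.01 N m): the lid stays where it is left
- lid_1 (a joint): angle of the second lid, rad: 0 shut, grows to 1.4 as its free edge rises; starts 0.3 to 0.6 (free edge 13 to 25 mm up). Hinge line along caddy x at y = 72 mm, 34 mm up; slightly stiff (about 0.01 N m): the lid stays where it is left
- lid_2 (a joint): angle of the third lid, rad: 0 shut, grows to 1.4 as its free edge rises; starts 0.3 to 0.6 (free edge 13 to 25 mm up). Hinge line along caddy x at y = 24 mm, 34 mm up; slightly stiff (about 0.01 N m): the lid stays where it is left
- lid_3 (a joint): angle of the fourth lid, rad: 0 shut, grows to 1.4 as its free edge rises; starts 0.3 to 0.6 (free edge 13 to 25 mm up). Hinge line along caddy x at y = -24 mm, 34 mm up; slightly stiff (about 0.01 N m): the lid stays where it is left
- lid_4 (a joint): angle of the last lid, rad: 0 shut, grows to 1.4 as its free edge rises; starts 0.3 to 0.6 (free edge 13 to 25 mm up). Hinge line along caddy x at y = -72 mm, 34 mm up; slightly stiff (about 0.01 N m): the lid stays where it is left
- tin_half: bystander: short wide food tin, 76 mm across, 58 mm high; origin at the centre of its underside
- lemon: bystander: lemon lying on the worktop, 71x53x51 mm; origin under its middle at the start
- teaspoon: bystander: steel teaspoon lying on the worktop, 132x26x9 mm; origin at the middle of its underside
- peeler: bystander: vegetable peeler lying on the worktop, 170x25x18 mm; origin at the middle of its underside
- jam_jar: bystander: lidded glass jam jar, 62 mm across, 86 mm high; origin at the centre of its underside
- mug: bystander: mug, 78 mm across, 116 mm with its handle, 101 mm high; origin at the centre of its underside

How it is judged:
By the outcome, as a careful person would: the job done as asked, in the order asked, and still so for the second after the job is handed in, with the robot touching nothing.
It also fails if it takes over 40 s, if anything falls off the work surface, if the arm or the gripper's body presses on something with over 40 N, if the wrist force passes 120 N, or if a joint passes its speed limit or range.

## Working session

There is one attempt and no reset: what is moved stays moved. The work goes in short steps, Python scripts to look and compute and a tool call to move; the robot and the scene stay as the last step left them, time stands still between calls to the robot, and variables do not carry over. Pictures are saved under pics/ and viewed, about 8 in all and at most 12, crops included, and the job is handed in when it is done.

Besides the shell and the picture viewer there is one more tool, called after "Emit:" as name(argument=value, ...), one argument or row to a line, values as JSON. play_rows: Moves the arm, as the interface text tells. Its arguments: {"type":"object","properties":{"deltas":{"type":"array","items":{"type":"array","items":{"type":"number"}}},"squeeze":{"type":"number"}},"required":["deltas"]}

```bash
mkdir -p pics; cat > h.py <<'E'
import numpy as np, cv2
from rig import sensors, capture, order, ctrl
def cloud(c):
    h,w=c["z_map"].shape
    u,v=np.meshgrid(np.arange(w),np.arange(h))
    xd=(u-c["cx"])/c["fx"]; yd=(v-c["cy"])/c["fy"]
    x,y=xd.copy(),yd.copy()
    for _ in range(10):
        f=1+c["k1"]*(x*x+y*y); x,y=xd/f,yd/f
    z=c["z_map"]
    P=np.stack([x*z,y*z,z],-1)@np.array(c["rotation"]).T+np.array(c["eye"])
    P[z<=0]=np.nan
    return P
def save(n,img): cv2.imwrite("pics/"+n,cv2.cvtColor(img,cv2.COLOR_RGB2BGR))
E
python3 - <<'E'
from h import *
for n in("scene","top"):
    c=capture(n); save(n+"0.png",c["pixels"]); P=cloud(c)
    np.save(n+"0.npy",P); print(n,c["eye"],c["rotation"],c["fx"],c["k1"])
print(sensors.sense())
E
```

```text
Traceback (most recent call last):
  File "h.py", line 11, in cloud
    P=np.stack([x*z,y*z,z],-1)@np.array(c["rotation"]).T+np.array(c["eye"])
      ~~~~~~~~~~~~~~~~~~~~~~~~^~~~~~~~~~~~~~~~~~~~~~~~~~
ValueError: matmul: Input operand 1 has a mismatch in its core dimension 0, with gufunc signature (n?,k),(k,m?)->(n?,m?) (size 4 is different from 3)
```

View pics/scene0.png

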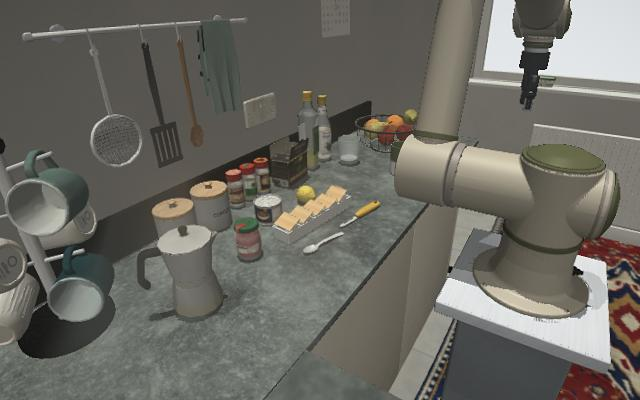

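The scene view shows the caddy around (312,213), between the tin and lemon (behind it) and the teaspoon and peeler (in front). The rotation is a quaternion.

```bash
sed -i 's/np.array(c\["rotation"\]).T/Rot(c["rotation"]).T/' h.py; cat >> h.py <<'E'
from scipy.spatial.transform import Rotation
def Rot(q): return Rotation.from_quat(np.roll(q,-1)).as_matrix()
E
python3 - <<'E'
from h import *
for n in("scene","top"):
    c=capture(n); save(n+"0.png",c["pixels"]); P=cloud(c)
    np.save(n+"0.npy",P); print(n,c["eye"],c["rotation"],c["fx"],c["k1"])
print(sensors.sense())
E
```

```text
scene [ 25.2826354  739.01317342 517.19269658] [ 0.154977   -0.23393175  0.81994396 -0.49894887] 372.6435630360507 -0.05258885094665491
top [ 375.03231316  -39.32360465 1226.66028381] [-0.03713655  0.71225234 -0.69937694  0.04679071] 421.5139020612995 0.039136917020334235
{'time_s': 0.15, 'joints': array([-1.57043256e+00,  3.13281365e-01,  1.49825054e+00,  2.27452283e-05,
        1.33100366e+00, -2.23435785e-01]), 'dq': array([-0.00356876, -0.00051782, -0.00272557, -0.00135678, -0.00066137,
       -0.00037708]), 'tau': array([ 2.18263100e-03, -4.12367356e+01, -2.59796047e+01, -1.09844070e-04,
        3.26510533e-03,  7.22431992e-06]), 'eef_pos': array([ 116.49179366, -511.71696123,  230.89159425]), 'ee_rot': array([-4.67296005e-04,  9.93745942e-01,  1.11663693e-01,  6.34525459e-05]), 'force': array([-0.07832874,  0.99254386,  0.01981757]), 'wrist_torque': array([ 0.06381191,  0.02031958, -0.03188846]), 'grip_width': 1.0017612084470084}
```

View pics/top0.png

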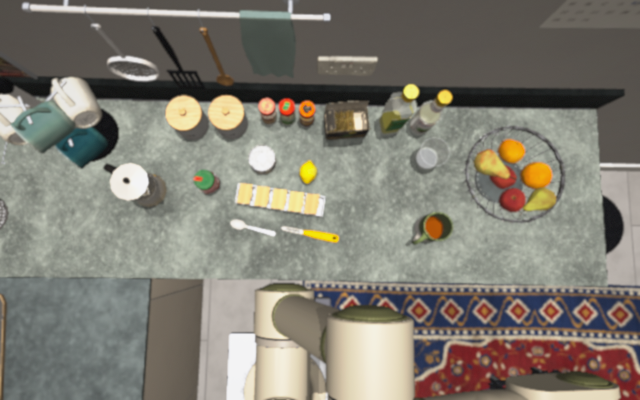

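The top view shows the caddy from about (236,195) to (326,206), with the tin at (262,158), lemon at (309,172), spoon at (252,228), peeler at (311,235) and jam jar at (206,182). Next I'll enlarge it and fit the points.

```bash
python3 - <<'E'
from h import *
a=cv2.imread("pics/top0.png")[170:226,225:337]; b=cv2.imread("pics/scene0.png")[175:250,260:372]
cv2.imwrite("pics/crop0.png",np.vstack([cv2.resize(a,(784,280),interpolation=cv2.INTER_CUBIC)[:, :],cv2.resize(b,(448,300),interpolation=cv2.INTER_CUBIC).copy() if 0 else cv2.copyMakeBorder(cv2.resize(b,(448,300),interpolation=cv2.INTER_CUBIC),0,0,0,336,cv2.BORDER_CONSTANT)]))
P=np.load("top0.npy")
for uv in [(236,195),(326,206),(280,198),(262,158),(309,172),(252,228),(311,235),(206,182)]: print(uv,P[uv[1],uv[0]].round())
Q=P[170:226,225:337].reshape(-1,3); Q=Q[(Q[:,2]>22)&(Q[:,2]<80)]
# keep around the caddy
c=P[198,280]
S=np.load("scene0.npy").reshape(-1,3)
for nm,A in(("top",P.reshape(-1,3)),("scene",S)):
    A=A[(A[:,2]>26)&(A[:,2]<70)]; A=A[np.linalg.norm(A[:,:2]-c[:2],axis=1)<150]
    cc,lab=None,None
    xy=A[:,:2]
    m=np.abs(xy[:,0]-c[0])<60; 
    r=cv2.minAreaRect(xy[m].astype(np.float32)); print(nm,m.sum(),r,cv2.boxPoints(r).round())
E
```

```text
(236, 195) [536. 152.  35.]
(326, 206) [ 513. -107.    2.]
(280, 198) [528.  26.  49.]
(262, 158) [639.  78.  62.]
(309, 172) [604. -55.  52.]
(252, 228) [444. 106.  13.]
(311, 235) [427. -64.  20.]
(206, 182) [563. 226.  86.]
top 1664 ((548.619140625, 23.518943786621094), (251.2098388671875, 100.8863754272461), 82.4332275390625) [[ 482.  -94.]
 [ 582. -108.]
 [ 615.  141.]
 [ 515.  155.]]
scene 1451 ((547.684814453125, 24.75849151611328), (252.96356201171875, 100.3786849975586), 82.64544677734375) [[ 482.  -94.]
 [ 581. -107.]
 [ 614.  144.]
 [ 514.  157.]]
```

View pics/crop0.png

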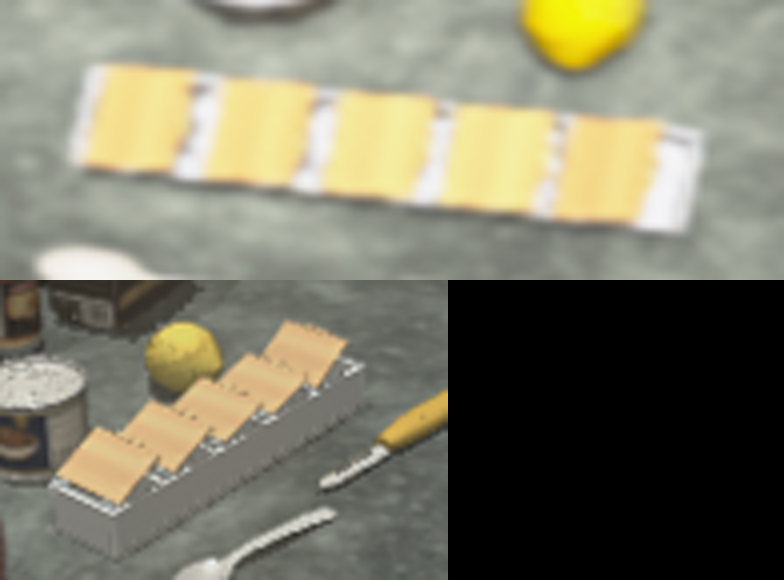

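The crop shows five lids. In the top view there is a thin rim at the left (world +y) and a wide open gap at the right, so the hinges look to be on the +y side. I'll check that with a height profile along the row.

```bash
python3 - <<'E'
from h import *
for nm in("top","scene"):
    A=np.load(nm+"0.npy").reshape(-1,3)
    A=A[(A[:,2]>22)&(A[:,2]<75)]
    ax=np.array([.131,.991]); c=np.array([527,26.])
    for _ in range(6):
        n=np.array([ax[1],-ax[0]]); d=A[:,:2]-c
        s=d@ax; t=d@n; B=A[(abs(s)<135)&(abs(t)<35)]
        r=cv2.minAreaRect(B[:,:2].astype(np.float32)); 
        p=cv2.boxPoints(r); c=np.array(r[0]); e=max((p[1]-p[0],p[2]-p[1]),key=np.linalg.norm); ax=e/np.linalg.norm(e)*np.sign(e[1])
    print(nm,len(B),r,"ax",ax,"yaw",np.arctan2(-ax[0],ax[1]))
    n=np.array([ax[1],-ax[0]]); d=B[:,:2]-c; s=d@ax; t=d@n
    print("t pct",np.percentile(t,[1,5,95,99]),"s",np.percentile(s,[.5,99.5]))
    for k in np.arange(126,-130,-6):
        m=(abs(s-k)<3)&(abs(t)<18); print(k,B[m,2].mean().round(1) if m.any() else '-',end='; ')
    print()
E
```

```text
top 1630 ((527.80908203125, 26.312339782714844), (251.25648498535156, 58.72836685180664), 82.32107543945312) ax [0.13362187 0.99103236] yaw -0.13402273
t pct [-29.00289655 -27.73687884  25.51303136  27.77525764] s [-124.62017103  124.55765914]
126 35.4; 120 37.5; 114 43.4; 108 46.1; 102 47.9; 96 51.1; 90 55.1; 84 57.2; 78 46.3; 72 36.9; 66 42.5; 60 45.4; 54 48.2; 48 49.7; 42 52.6; 36 55.6; 30 54.3; 24 36.3; 18 41.9; 12 43.1; 6 45.8; 0 47.9; -6 49.9; -12 52.5; -18 53.3; -24 37.3; -30 42.3; -36 42.6; -42 46.1; -48 47.0; -54 49.8; -60 51.4; -66 52.5; -72 41.6; -78 44.7; -84 47.7; -90 51.9; -96 55.4; -102 58.0; -108 61.4; -114 -; -120 32.0; -126 35.2; 
scene 1535 ((527.6044311523438, 26.816360473632812), (254.1321563720703, 60.746681213378906), 82.50558471679688) ax [0.13042963 0.9914576 ] yaw -0.13080229
t pct [-29.5293234  -28.5199632   23.95132186  27.91371852] s [-123.35097086  126.52639148]
126 28.5; 120 36.0; 114 40.1; 108 42.6; 102 45.7; 96 48.4; 90 51.5; 84 54.1; 78 37.8; 72 33.6; 66 39.9; 60 42.0; 54 44.5; 48 46.9; 42 50.1; 36 52.3; 30 52.8; 24 28.1; 18 38.6; 12 41.3; 6 42.7; 0 44.7; -6 47.0; -12 49.2; -18 49.8; -24 27.1; -30 39.7; -36 40.9; -42 42.4; -48 44.7; -54 46.3; -60 48.0; -66 49.5; -72 28.5; -78 42.6; -84 44.0; -90 48.5; -96 51.9; -102 56.2; -108 58.2; -114 59.6; -120 27.7; -126 29.6;
```

The heights fall to about 36 at each hinge and rise towards −y, so the hinges are on the world +y side. The sweep runs from (543.5,145) to (512,−92). The caddy fit is centre (527.7,26.5), row axis (0.132,0.991) and 252×59 mm, which matches the given sizes. Now I'll shut the fingers and travel high.

Emit:
play_rows(
  deltas=[
    [0.45,0.7,0,0,0,-0.42,-1],
    [0.45,0.7,0,0,0,-0.42,-1],
    [0.45,0.7,0,0,0,-0.42,-1],
    [0.45,0.7,0,0,0,-0.42,-1],
    [0.45,0.7,0,0,0,-0.42,-1],
    [0.45,0.7,0,0,0,-0.42,-1],
    [0.45,0.7,0,0,0,-0.42,-1],
    [0.45,0.7,0,0,0,-0.42,-1],
  ],
)

```text
time_s: 0.82
eef_pos: [261.0, -286.3, 231.2]
ee_rot: [-0.0, 0.998, -0.065, -0.0]
force: [0.1, -0.4, 0.9]
grip_width: 0.001
```

Emit:
play_rows(
  deltas=[
    [0.45,0.7,0,0,0,0,-1],
    [0.45,0.7,0,0,0,0,-1],
    [0.45,0.7,0,0,0,0,-1],
    [0.45,0.7,0,0,0,0,-1],
    [0.45,0.7,0,0,0,0,-1],
    [0.45,0.7,0,0,0,0,-1],
    [0.45,0.7,0,0,0,0,-1],
    [0.45,0.7,0,0,0,0,-1],
  ],
)

```text
time_s: 1.48
eef_pos: [405.0, -62.2, 231.3]
ee_rot: [0.0, 0.998, -0.064, 0.0]
force: [0.6, -0.9, -0.9]
grip_width: -0.001
```

Emit:
play_rows(
  deltas=[
    [0.45,0.7,0,0,0,0,-1],
    [0.45,0.7,0,0,0,0,-1],
    [0.45,0.7,0,0,0,0,-1],
    [0.45,0.7,0,0,0,0,-1],
    [0.45,0.7,0,0,0,0,-1],
    [0.45,0.7,0,0,0,0,-1],
    [0.45,0.7,0,0,0,0,-1],
    [0,0,0,0,0,0,-1],
  ],
)

```text
time_s: 2.15
eef_pos: [531.9, 135.9, 230.4]
ee_rot: [-0.001, 0.998, -0.062, -0.0]
force: [0.0, 0.6, 0.1]
grip_width: -0.0
```

Emit:
play_rows(
  deltas=[
    [0.35,0.68,-0.3,0,0,0,-1],
    [0,0,-0.9,0,0,0,-1],
    [0,0,-0.9,0,0,0,-1],
    [0,0,-0.9,0,0,0,-1],
    [0,0,-0.9,0,0,0,-1],
    [0,0,-0.5,0,0,0,-1],
    [0,0,0,0,0,0,-1],
  ],
)

```text
time_s: 2.73
eef_pos: [541.8, 158.7, 50.9]
ee_rot: [0.001, 0.998, -0.064, -0.004]
force: [0.3, -0.7, 0.0]
grip_width: -0.002
```

```bash
python3 - <<'E'
from h import *
s=sensors.sense(); print(s["eef_pos"],s["force"])
a=capture("scene")["pixels"][150:270,240:400]; save("c1.png",cv2.resize(a,(800,600),interpolation=cv2.INTER_CUBIC))
E
```

```text
[541.75146241 158.6850031   50.88532007] [ 0.2666831  -0.70808729  0.04364299]
```

View pics/c1.png

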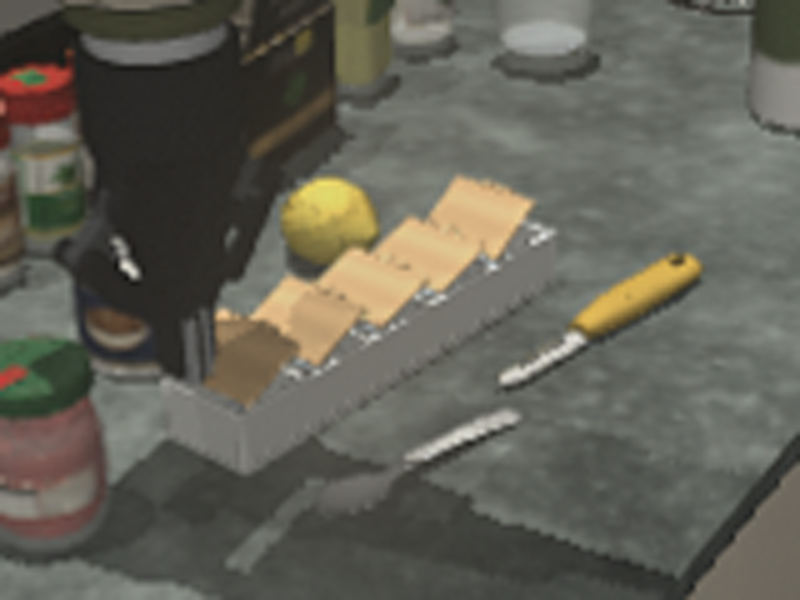

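The fingertips are over the caddy's near end, about (190,380) in the crop and 3 mm to the −x side of the mid-line, just before the first hinge. Lowering now.

Emit:
play_rows(
  deltas=[
    [0.08,0,-0.25,0,0,0,-1],
    [0,0,0,0,0,0,-1],
    [0,0,0,0,0,0,-1],
  ],
)

```text
time_s: 3.03
eef_pos: [548.3, 159.3, 46.2]
ee_rot: [-0.0, 0.998, -0.064, 0.001]
force: [0.5, 0.8, 0.1]
grip_width: 0.003
```

Emit:
play_rows(
  deltas=[
    [-0.05,0,-0.17,0,0,0,-1],
    [0,0,0,0,0,0,-1],
    [0,0,0,0,0,0,-1],
  ],
)

```text
time_s: 3.28
eef_pos: [545.5, 159.3, 38.5]
ee_rot: [-0.0, 0.998, -0.064, -0.0]
force: [-0.1, -0.2, 0.5]
grip_width: 0.003
```

Emit:
play_rows(
  deltas=[
    [-0.026,-0.2,0.02,0,0,0,-1],
    [-0.026,-0.2,0,0,0,0,-1],
    [-0.026,-0.2,0,0,0,0,-1],
    [-0.026,-0.2,0,0,0,0,-1],
    [-0.026,-0.2,0,0,0,0,-1],
    [0,0,0,0,0,0,-1],
  ],
)

```text
time_s: 3.78
eef_pos: [540.4, 117.6, 39.3]
ee_rot: [0.0, 0.998, -0.065, -0.0]
force: [-0.1, -1.2, -0.7]
grip_width: 0.001
```

Finger now well out on lid 0; lower slightly to find shut contact.

Emit:
play_rows(
  deltas=[
    [0,0,-0.025,0,0,0,-1],
    [0,0,0,0,0,0,-1],
  ],
)

```text
time_s: 3.95
eef_pos: [540.5, 119.2, 38.2]
ee_rot: [-0.0, 0.998, -0.064, -0.0]
force: [0.1, -0.6, -0.0]
grip_width: 0.002
```

Emit:
play_rows(
  deltas=[
    [0,0,-0.0125,0,0,0,-1],
    [0,0,0,0,0,0,-1],
  ],
)

```text
time_s: 4.12
eef_pos: [540.5, 119.6, 37.7]
ee_rot: [-0.0, 0.998, -0.064, -0.0]
force: [-0.5, 0.6, 0.2]
grip_width: 0.005
```

Emit:
play_rows(
  deltas=[
    [0,0,-0.0125,0,0,0,-1],
    [0,0,0,0,0,0,-1],
  ],
)

```text
time_s: 4.28
eef_pos: [540.5, 119.6, 37.5]
ee_rot: [-0.0, 0.998, -0.064, -0.0]
force: [-1.5, 1.2, 3.4]
grip_width: -0.001
```

Emit:
play_rows(
  deltas=[
    [0,0,-0.0125,0,0,0,-1],
    [0,0,0,0,0,0,-1],
  ],
)

```text
time_s: 4.45
eef_pos: [540.5, 119.5, 37.4]
ee_rot: [-0.0, 0.998, -0.064, 0.0]
force: [-4.0, -0.1, 7.8]
grip_width: -0.002
```

Contact is right at 37.5 mm, so lid 0 is shut. I'll ease off 0.4 mm and sweep on.

Emit:
play_rows(
  deltas=[
    [0,0,0.01,0,0,0,-1],
    [-0.02,-0.15,0,0,0,0,-1],
    [-0.02,-0.15,0,0,0,0,-1],
    [-0.02,-0.15,0,0,0,0,-1],
    [-0.02,-0.15,0,0,0,0,-1],
  ],
)

```text
time_s: 4.87
eef_pos: [537.6, 94.9, 37.5]
ee_rot: [-0.0, 0.998, -0.064, 0.001]
force: [1.2, 3.1, 4.2]
grip_width: 0.002
```

Emit:
play_rows(
  deltas=[
    [-0.02,-0.15,0,0,0,0,-1],
    [-0.02,-0.15,0,0,0,0,-1],
    [-0.02,-0.15,0,0,0,0,-1],
    [-0.02,-0.15,0,0,0,0,-1],
    [-0.02,-0.15,0,0,0,0,-1],
  ],
)

```text
time_s: 5.28
eef_pos: [533.5, 64.6, 37.5]
ee_rot: [-0.0, 0.998, -0.064, 0.0]
force: [0.3, 3.9, 4.4]
grip_width: -0.002
```

Emit:
play_rows(
  deltas=[
    [-0.02,-0.15,0,0,0,0,-1],
    [-0.02,-0.15,0,0,0,0,-1],
    [-0.02,-0.15,0,0,0,0,-1],
    [-0.02,-0.15,0,0,0,0,-1],
    [-0.02,-0.15,0,0,0,0,-1],
  ],
)

```text
time_s: 5.7
eef_pos: [529.5, 34.7, 37.5]
ee_rot: [-0.0, 0.998, -0.064, 0.0]
force: [0.6, 3.9, 6.0]
grip_width: 0.001
```

```bash
python3 - <<'E'
from h import *
s=sensors.sense(); print(s["eef_pos"],s["force"])
a=capture("scene")["pixels"][150:270,240:400]; save("c2.png",cv2.resize(a,(800,600),interpolation=cv2.INTER_CUBIC))
E
```

```text
[529.45918128  34.73442965  37.50219392] [0.61726524 3.86714355 6.04624397]
```

View pics/c2.png

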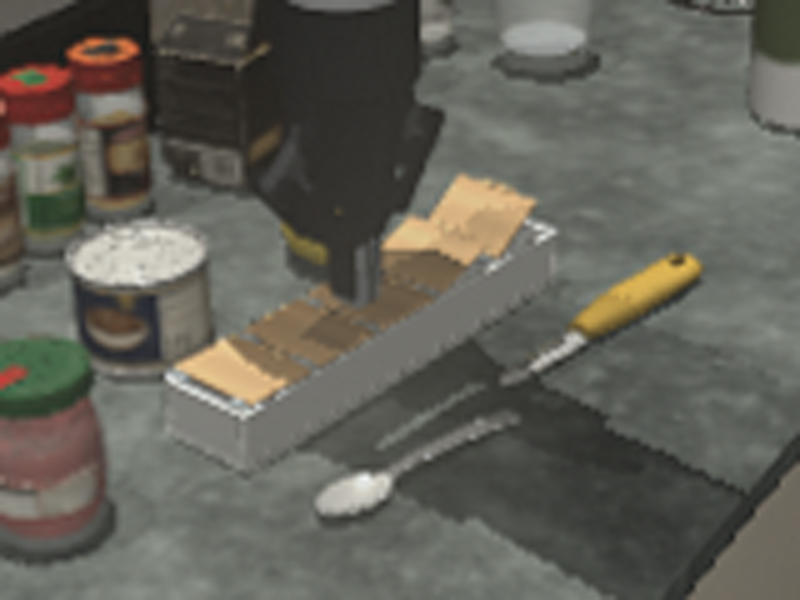

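Lids 0 and 1 are flat, the finger is on lid 2, and the caddy corner is still at (245,470), so it hasn't moved. Continuing.

Emit:
play_rows(
  deltas=[
    [-0.02,-0.15,0.003,0,0,0,-1],
    [-0.02,-0.15,0,0,0,0,-1],
    [-0.02,-0.15,0,0,0,0,-1],
    [-0.02,-0.15,0,0,0,0,-1],
    [-0.02,-0.15,0,0,0,0,-1],
  ],
)

```text
time_s: 6.17
eef_pos: [525.2, 4.7, 37.4]
ee_rot: [-0.0, 0.998, -0.064, 0.0]
force: [1.2, 7.2, 3.3]
grip_width: -0.002
```

Emit:
play_rows(
  deltas=[
    [-0.02,-0.15,0,0,0,0,-1],
    [-0.02,-0.15,0,0,0,0,-1],
    [-0.02,-0.15,0,0,0,0,-1],
    [-0.02,-0.15,0,0,0,0,-1],
    [-0.02,-0.15,0,0,0,0,-1],
  ],
)

```text
time_s: 6.58
eef_pos: [521.2, -25.3, 37.5]
ee_rot: [-0.0, 0.998, -0.064, 0.0]
force: [0.8, 4.1, 6.0]
grip_width: -0.0
```

Emit:
play_rows(
  deltas=[
    [-0.02,-0.15,0,0,0,0,-1],
    [-0.02,-0.15,0,0,0,0,-1],
    [-0.02,-0.15,0,0,0,0,-1],
    [-0.02,-0.15,0,0,0,0,-1],
    [-0.02,-0.15,0,0,0,0,-1],
  ],
)

```text
time_s: 7.0
eef_pos: [517.2, -55.1, 37.5]
ee_rot: [-0.0, 0.998, -0.064, 0.0]
force: [1.7, 5.4, 5.7]
grip_width: 0.002
```

Emit:
play_rows(
  deltas=[
    [-0.02,-0.15,0,0,0,0,-1],
    [-0.02,-0.15,0,0,0,0,-1],
    [-0.02,-0.15,0,0,0,0,-1],
    [-0.02,-0.15,0,0,0,0,-1],
    [-0.02,-0.15,0,0,0,0,-1],
    [-0.02,-0.15,0,0,0,0,-1],
    [0,0,0,0,0,0,-1],
  ],
)

```text
time_s: 7.58
eef_pos: [512.1, -92.0, 37.4]
ee_rot: [0.0, 0.998, -0.064, -0.0]
force: [-0.2, -1.2, 5.7]
grip_width: 0.002
```

Emit:
play_rows(
  deltas=[
    [0,0,0.2,0,0,0,-1],
    [0,0,0.6,0,0,0,-1],
    [0,0,0.9,0,0,0,-1],
    [0,0,0.9,0,0,0,-1],
    [0,0,0.9,0,0,0,-1],
    [0,0,0.9,0,0,0,-1],
    [-0.3,-0.6,0.3,0,0,0,-1],
    [-0.3,-0.6,0,0,0,0,-1],
  ],
)

```text
time_s: 8.25
eef_pos: [489.0, -139.5, 229.0]
ee_rot: [0.002, 0.998, -0.063, 0.003]
force: [0.9, -0.7, -0.5]
grip_width: 0.001
```

Emit:
play_rows(
  deltas=[
    [-0.4,-0.7,0,0,0,0,-1],
    [-0.4,-0.7,0,0,0,0,-1],
    [-0.4,-0.7,0,0,0,0,-1],
    [-0.3,-0.7,0,0,0,0,-1],
    [-0.3,-0.7,0,0,0,0,-1],
    [0,0,0,0,0,0,-1],
    [0,0,0,0,0,0,-1],
  ],
)

```text
time_s: 8.83
eef_pos: [415.4, -279.8, 225.2]
ee_rot: [-0.0, 0.998, -0.065, -0.001]
force: [0.4, 0.8, -0.4]
grip_width: -0.005
```

```bash
python3 - <<'E'
from h import *
s=sensors.sense(); print(s["eef_pos"],s["force"])
c=capture("scene"); d=capture("top")
a=cv2.resize(c["pixels"][165:255,255:375],(720,540)[0:2],interpolation=cv2.INTER_CUBIC)[:, :]; save("c3.png",a)
for nm,C in(("scene",c),("top",d)):
    A=cloud(C).reshape(-1,3); A0=np.load(nm+"0.npy").reshape(-1,3)
    A=A[(A[:,2]>22)&(A[:,2]<75)]; ax=np.array([.132,.991]); n=np.array([ax[1],-ax[0]]); q=A[:,:2]-[527.7,26.5]; sx=q@ax; t=q@n
    m=(abs(sx)<135)&(abs(t)<35); print(nm,cv2.minAreaRect(A[m][:,:2].astype(np.float32)))
    for k in np.arange(126,-130,-6):
        m=(abs(sx-k)<3)&(abs(t)<18); print(k,A[m,2].mean().round(1) if m.any() else '-',end='; ')
    print()
E
```

```text
[ 415.43601977 -279.752346    225.15015892] [ 0.39256829  0.76010442 -0.44088552]
scene ((527.2512817382812, 24.6171875), (254.2493133544922, 60.677364349365234), 82.18126678466797)
126 28.1; 120 30.1; 114 35.8; 108 36.7; 102 36.8; 96 37.1; 90 36.7; 84 36.9; 78 37.1; 72 35.9; 66 36.0; 60 36.8; 54 36.9; 48 36.8; 42 36.9; 36 37.0; 30 36.6; 24 36.4; 18 35.8; 12 37.0; 6 36.8; 0 36.7; -6 36.4; -12 36.8; -18 36.8; -24 35.9; -30 36.2; -36 37.1; -42 36.9; -48 37.0; -54 37.1; -60 37.2; -66 36.8; -72 36.1; -78 36.6; -84 36.8; -90 36.5; -96 36.7; -102 36.9; -108 36.9; -114 36.7; -120 36.1; -126 33.8; 
top ((527.3638916015625, 23.30718994140625), (251.72311401367188, 58.74406814575195), 82.17633056640625)
126 -; 120 34.1; 114 39.6; 108 39.9; 102 39.2; 96 40.1; 90 39.5; 84 40.6; 78 39.6; 72 35.2; 66 38.9; 60 39.8; 54 39.6; 48 40.1; 42 39.7; 36 39.6; 30 39.1; 24 36.4; 18 38.8; 12 39.3; 6 39.2; 0 40.1; -6 39.7; -12 39.0; -18 38.7; -24 39.0; -30 37.1; -36 39.6; -42 39.4; -48 39.5; -54 40.0; -60 39.9; -66 39.5; -72 40.5; -78 37.5; -84 39.5; -90 39.9; -96 39.2; -102 39.3; -108 39.8; -114 39.6; -120 39.4; -126 33.8;
```

View pics/c3.png

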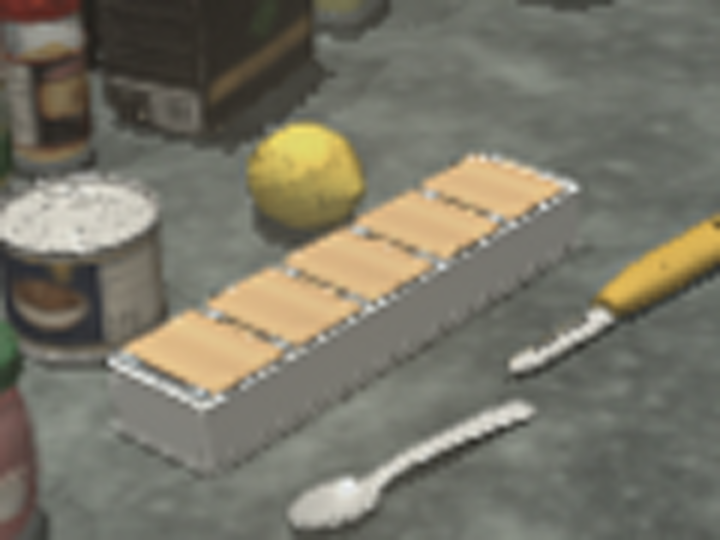

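All five lids are flat, from (205,350) to (500,185) in the crop, at an even height. The caddy crept about 2–3 mm along the row, and the neighbouring things look untouched. Handing in.

```bash
python3 -c "
from h import *
print(order.finish_job())"
```

```text
the job is handed in; nothing more can be done
None
```

All five lids are shut. I ran the closed fingertips lightly along the row once, from the first lid's hinge end to the last lid's free edge, so they folded down in order. The job was handed in at about 9 s on the robot's clock.

- **Lids:** In the last pictures every lid is flat. Each camera reads an even height along the row (about 37 mm in one, 39.5 mm in the other). The two differ by a constant 2–3 mm, slightly over the stated 2 mm calibration error. By touch, the first lid was shut at 37.5 mm, exactly as given.
- **Force:** The highest reading was about 9 N, while pressing to find the shut height. During the sweep itself the readings stayed under about 8 N.
- **Caddy:** It is not exactly where it started. The fits before and after show it slid about 2–3 mm along the row with no visible turn. I left it there rather than risk pushing it back.
- **Surroundings:** The tin, lemon, spoon and peeler look untouched in the last close-up. The jam jar is only partly in that view and the mug is outside it, but the arm passed well clear of both.
- **Arm:** It finished about 225 mm above the worktop, away from the caddy, with no contact force.

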